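# Dock the bath jar and twist off its cap

## Robot

A 7-joint arm with a two-finger parallel gripper is mounted at the origin on the work surface. World frame = base frame: x ahead of the robot, y to its left, z up, the work surface at z = 0. Lengths are in m, angles in degrees, forces in N, time in s.
With the tool pointing down it reaches from about 0.425 to 0.875 m from the base axis. Payload 9.9 kg.
Tool frame: the origin (TCP) lies between the finger pads, 19 mm behind the fingertips; this is the grasp point; z points along the fingers, y is the direction in which the jaws open and shut (so a half turn about z gives the same grasp; the last joint's range is limited). The gripper opens to 85 mm and grips with 20 to 120 N. Pads are 22 mm wide; open, the fingers measure 114 mm over their backs; the gripper's body (76 mm by 85 mm) begins 54 mm behind the grasp point. The pads swing forward as they close: fully open they stand 13 mm farther back than shut.
Start: joints at [-74.645, 32.985, 1.427, 82.34, -0.859, 64.687, -3.237], TCP at [0.233, 0.634, 0.25] pointing down, gripper open.
Joint ranges: [-157.87, 157.87], [-19.46, 123.44], [-87.15, 90], [11.01, 140.99], [-62.26, 242.26], [9.8, 113.94], [-161.44, 161.44]. Speed limits (degrees/s): [127.2, 127.2, 172.46, 172.46, 180, 180, 180].

## Interface

Orientations are given as [roll, pitch, yaw] about the fixed x, y, z axes, in that order (R = Rz(yaw) Ry(pitch) Rx(roll)).
In Python, from workcell import bot gives the robot as it stands.
- The arm moves only by the tool move_arm, never from a script. Its argument "plan" is text: rows parted by semicolons, each of 6 numbers parted by spaces: the shift along the tool's x, y, z in mm, then the turn, a rotation vector about the tool's x, y, z in rad. A call has 1 to 5 rows; each row shifts and turns the commanded pose from where the row before left it, along the tool's axes as they then stand; what a row does not reach is not made up. A row lasts 1/10 s, in which the tool goes at most 50 mm and 8.59 degrees, less where a joint would pass 70% of its speed; a pose out of reach is approached as far as the arm can. A call with a gripper value outside its range is refused whole. "hand" is the finger opening in mm, from 0 to 85.4, set as the call begins (left out, the last holds). The fingers move at their own pace and stop on an object; the grip force is fixed at half the most. Time passes only in rows, so rows that do not move let the fingers close. It gives the time, the measured TCP pose, the force and the opening at its end, in the units of the state.
- bot.sense(): the state, without advancing time (a new reading comes with each control period).
- bot.capture(name): name is "side" or "top"; returns the picture (384x512x3 uint8, red, green, blue); there is no depth.
- bot.camera_model(name): a dict with "fx", "fy", "cx", "cy" (pixels), "dist" ([k1, k2, p1, p2, k3] as OpenCV has them; the pictures are not rectified), "pose" (4x4, takes a point from camera to world coordinates). Camera axes: x right, y down, z forward; pixel columns grow to the right and rows downward; lengths in m; the calibration is good to about 2 mm. A picture is of the moment at which its call begins. camera_model takes no time and is no camera call.
- bot.sign_off(): hands the job in, once; it reports no verdict.
Trained networks look in the newest picture that a camera, given by its name, has taken for a name from the list of things; names that differ only in an ending like _2 or _b are one class to them, and where a whole thing is asked for, a point or a joint stands for the part that bears it (a point fixed in the world has none). Each returns a list of dicts, best first, with "conf" (0 to 1); they miss things now and then, are a little off and sometimes report something else, mostly with a low value. They report only what shows in the picture. A call takes as long as a camera call. They do not tell look-alikes from the thing itself.
- bot.recognise(camera, target): "centre" ([column, row] in pixels, amid what is visible of it).
The state is a dict: "clock": time; "qpos": joint angles; "dq": joint speeds; "joint_efforts": joint torques, N m; "tool_pos": TCP position; "eef_rot": TCP orientation; "wrist_force": force on the tool from outside, world axes, zero at the start; "moment": the same for the moment, N m; "gripper_width": finger opening in m.
Only numpy, scipy, OpenCV 4.12 (cv2) and the standard library are available. Lean on these libraries where they do the work, as an engineer would, in place of code of your own. Each camera call takes 0.05 s, during which the arm holds its last target. There are 200 camera calls.

## Task

Slide the square bath jar, cap on, into the open mouth of the one-handed opening aid, its foot under the overhanging orange lips, until it is fully home against the end stop. Then unscrew the tight black cap anticlockwise, stop turning as soon as it comes free, lift it straight up and finish while still holding it level and gripped about 2 cm above the jar's mouth, with the jar left standing home in the aid. Do not tip the jar, and leave the other things on the counter where they are.

Things in the scene. Friction and masses are not known exactly. Their poses are not given: they have to be found in the camera images.
- jar: Amber glass bath jar, pale label, orange stripe; loose, 0.3 to 0.6 kg. Origin: centre of its underside; z up, x and y along its square's sides. Square foot 74 x 74 mm, 6 mm thick; square body 62 x 62 mm up to 55 mm, round neck and cap above. Any side may go first into the aid.
- jar_grip (a point): On the jar's axis, 48 mm above its underside: TCP place for gripping the body across two opposite flat sides (62 mm) from above, to slide it; fingertips then pass above the aid's 13 mm rails and the palm above the cap. Pulled sideways by the cap instead, the jar tends to tip.
- jar_mouth (a point): Centre of the jar's mouth (rim of its 37 mm neck), on the jar's axis 86 mm above its underside; hidden by the cap at first.
- cap: Black ribbed round cap, orange bar on top, 58 mm across, 27 mm high, 50 g. Origin: centre of its lower edge, 63 mm above the jar's underside when on; z up. 1 to 2 mm of play. Lugs inside catch under ledges on the neck: turn it anticlockwise seen from above, relative to the jar. Held until about 45 degrees, it lifts straight off from 50 to 95 (70 is best); past 105 it catches again.
- cap_grip (a point): On the cap's axis, 17 mm above its lower edge (80 mm above the counter when on the jar): TCP place for a grasp from above across the cap's diameter, at any yaw; fingertips then pass 61 mm above the counter, over the jar's shoulder at 55 mm. Turning the cap takes about 0.35 N m throughout; a 40 N to 60 N grip does it. The jar alone would spin along; in the aid it cannot.
- dock: One-handed opening aid, fixed: two white rails 13 mm high with orange lips, an end stop and a flared mouth. Origin: on the counter, where the jar's centre is when fully home. Its +y axis points out through the mouth; the jar enters moving to -y, square to the slot. Rails at y = -50 to 50 mm, 78 mm apart inside (x = -39 to 39); stop face at y = -37 mm. The slot's floor is the counter.
- dock_mouth (a point): On the counter on the slot's axis, 88 mm out from the aid's origin, between the tips of the flared wings (113 mm apart inside; wings 13 mm high, from y = 50 to 88 mm). The lips run along the rails only: each overhangs 5.5 mm inwards, underside 8.5 mm above the counter, 67 mm gap between. Inside, the jar can turn about 3 degrees and rise 2.5 mm.
- thread (a joint): Turn of the stiff friction ring on the jar's neck, driven by the cap, rad: 0 screwed tight, grows as the cap turns anticlockwise; about 4 degrees of play to the cap. It stays put when the cap is lifted off.
- lotion_a: Bystander: orange plastic bottle with blue cap, 52 mm across, 150 mm high; origin at its underside.
- lotion_b: Bystander: amber bottle with orange cap, 48 mm across, 130 mm high; origin at its underside.
- cleaner: Bystander: blue cleaner bottle with white cap, 68 mm across, 170 mm high; origin at its underside.
- tumbler: Bystander: white ceramic tumbler, 72 mm across, 95 mm high; origin at its underside.
- soap: Bystander: blue bar of soap, 55 x 85 x 25 mm; origin at its underside.
- hairbrush: Bystander: flat hair-tint brush with brown handle and grey head lying on the counter, handle to its -x; origin at its underside.
- balm: Bystander: small white jar with white lid, 52 mm across, 40 mm high; origin at its underside.
Things that resemble listed ones, but are neither listed nor needed, are in the scene too. Of the things like the cap, leave any that is pink or purple; of the rest the smaller one is meant.

How it is judged (in metres and radians):
On the way, in this order (a step that is already met when the one before it is completed fails the run):
1. the jar is fully home in the aid, its cap still screwed on (y of jar in the frame of dock between -0.008 and 0.008 m and x of jar in the frame of dock between -0.006 and 0.006 m and height (world z) of jar below 0.004 m and angle between jar's own z axis and vertical below 0.06 rad and value of joint thread below 0.25 rad and z of cap in the frame of jar below 0.068 m), for 0.2 s.
2. the cap is unscrewed while still on the jar, the jar braced in the aid (y of jar in the frame of dock between -0.008 and 0.008 m and x of jar in the frame of dock between -0.006 and 0.006 m and value of joint thread above 0.6 rad and z of cap in the frame of jar below 0.074 m), for 0.05 s.
At the end, for the whole second after the job is handed in: Jar upright and home in the aid (within 8 mm), not touched by the robot; cap turned 35 to 106 degrees, gripped, still, level within 11 degrees, within 15 mm of the jar's axis, lower edge 3 to 40 mm above the jar's mouth and clear of the jar (y of jar in the frame of dock between -0.008 and 0.008 m and x of jar in the frame of dock between -0.006 and 0.006 m and height (world z) of jar below 0.004 m and angle between jar's own z axis and vertical below 0.06 rad and z of cap in the frame of jar between 0.089 and 0.126 m and horizontal distance between cap and jar below 0.015 m and angle between cap's own z axis and vertical below 0.2 rad and linear speed of cap below 0.02 m/s and contact force between cap and the fingers above 2 N and contact force between cap and jar below 0.2 N and contact force between each of the arm, the fingers and jar below 0.5 N and value of joint thread between 0.6 and 1.85 rad); the arm keeps its last pose, push and grip.
It fails at once if the jar is tipped by more than 17 degrees (angle between jar's own z axis and vertical above 0.3 rad).
It fails at once if the cap is turned on well past where it comes free (value of joint thread above 1.85 rad).
It fails at once if another thing on the counter is moved by more than 3 cm (distance of any of lotion_a, lotion_b, cleaner, tumbler, soap, hairbrush, balm from where it was at the start of the episode above 0.03 m).
It also fails if it takes over 51 s, if anything falls off the work surface, if the arm or the gripper's body presses on something with over 40 N, if the wrist force passes 120 N, or if a joint passes its speed limit or range.

## Working session

There is one attempt and no reset: what is moved stays moved. The work goes in short steps, Python scripts to look and compute and a tool call to move; the robot and the scene stay as the last step left them, time stands still between calls to the robot, and variables do not carry over. Pictures are saved under pics/ and viewed, on a budget of 10 in all, crops included, one or two more only if the job needs it, and the job is handed in when it is done.

Besides the shell and the picture viewer there is one more tool, called after "Request:" by a JSON object that holds its "api" and its "payload", one argument or row to a line. move_arm: Moves the arm, as the interface text tells. Its arguments: {"type":"object","properties":{"plan":{"type":"string"},"hand":{"type":"number"}},"required":["plan"]}

```bash
mkdir -p pics; ls; python3 - <<'E'
from workcell import bot
import cv2
for n in("side","top"):
    im=bot.capture(n); cv2.imwrite(f"pics/{n}0.png",cv2.cvtColor(im,cv2.COLOR_RGB2BGR))
    m=bot.camera_model(n); print(n,m)
    for t in("jar","cap","dock"):
        print(t,bot.recognise(n,t))
print(bot.sense())
E
```

```text
pics
side {'fx': 404.1935301813711, 'fy': 404.1935301813711, 'cx': 253.4576152502604, 'cy': 192.74145991136228, 'dist': array([-0.02534941,  0.        ,  0.        ,  0.        ,  0.        ]), 'pose': array([[ 0.95578546, -0.21632173,  0.19919605,  0.31239566],
       [-0.29390131, -0.72529979,  0.62254496, -0.73766131],
       [ 0.00980685, -0.6535634 , -0.75680824,  1.01547367],
       [ 0.        ,  0.        ,  0.        ,  1.        ]])}
jar [{'centre': [215.4, 182.7], 'conf': 0.59}]
cap [{'centre': [178.3, 195.3], 'conf': 0.86}, {'centre': [212.3, 154.6], 'conf': 0.73}, {'centre': [211.6, 168.9], 'conf': 0.59}, {'centre': [248.0, 182.5], 'conf': 0.49}]
dock [{'centre': [259.4, 284.7], 'conf': 0.7}]
top {'fx': 378.6283339850993, 'fy': 378.6283339850993, 'cx': 252.24817131642973, 'cy': 185.1951600220793, 'dist': array([-0.09655108,  0.        ,  0.        ,  0.        ,  0.        ]), 'pose': array([[ 0.02624412, -0.98262202,  0.18375314,  0.34725861],
       [-0.99933736, -0.03042633, -0.01997707,  0.02138191],
       [ 0.02522084, -0.18310709, -0.9827694 ,  1.06115557],
      
[... 313 characters left out ...]
nf': 0.94}]
{'clock': 0.4, 'qpos': array([-74.64536399,  32.99333167,   1.42665713,  82.34538462,
        -0.8599499 ,  64.68839461,  -3.23530708]), 'dq': array([ 0.02677334, -0.07182618,  0.02365706, -0.18730433, -0.1027432 ,
        0.00553847,  0.03839564]), 'joint_efforts': array([-3.25096240e-03, -7.64677477e+01,  2.24574834e+00, -2.85931313e+01,
        1.53433130e-02,  5.24429837e-03,  1.59465895e-05]), 'tool_pos': array([0.23256571, 0.63360891, 0.24985846]), 'eef_rot': array([-1.79983495e+02,  4.69728843e-04,  1.59845488e+02]), 'wrist_force': array([-0.49297488,  0.96913882, -0.40641706]), 'moment': array([-0.03363817, -0.00136935,  0.0200949 ]), 'gripper_width': 0.08522055831596173}
```

View pics/top0.png

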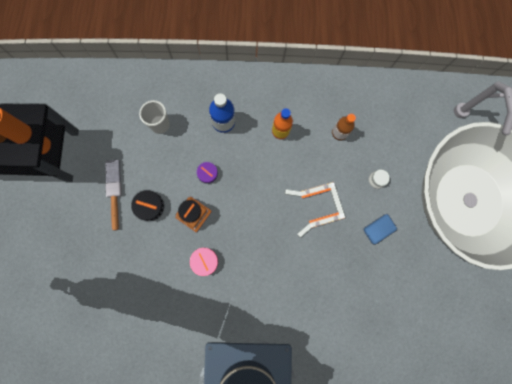

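View pics/side0.png

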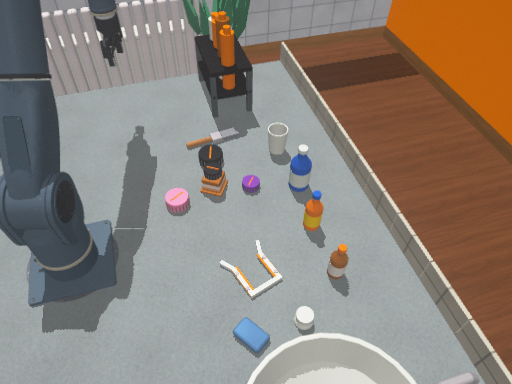

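Top view: the jar with its small black cap is at about (193,212). The decoys are a larger black lid (148,205), a purple one (207,173) and a pink one (203,262). The dock is near (318,206), with its mouth facing image left. The side view agrees, and there the larger black lid stands behind the jar. I'll crop both at higher scale to get orientations.

```bash
cat > h.py <<'E'
import numpy as np, cv2
from workcell import bot
def ray(n,px):
    m=bot.camera_model(n);K=np.array([[m["fx"],0,m["cx"]],[0,m["fy"],m["cy"]],[0,0,1]])
    u=cv2.undistortPoints(np.array(px,float).reshape(-1,1,2),K,m["dist"]).reshape(-1,2)
    d=np.c_[u,np.ones(len(u))]@m["pose"][:3,:3].T
    return m["pose"][:3,3],d
def at(n,px,z):
    o,d=ray(n,px); return o+d*((z-o[2])/d[:,2])[:,None]
def proj(n,P):
    m=bot.camera_model(n);K=np.array([[m["fx"],0,m["cx"]],[0,m["fy"],m["cy"]],[0,0,1]])
    T=np.linalg.inv(m["pose"]);r,_=cv2.Rodrigues(T[:3,:3])
    return cv2.projectPoints(np.array(P,float).reshape(-1,3),r,T[:3,3],K,m["dist"])[0].reshape(-1,2)
E
python3 - <<'E'
from h import *
im=cv2.imread("pics/top0.png")
a=cv2.resize(im[185:245,160:240],None,fx=7,fy=7,interpolation=cv2.INTER_CUBIC)
b=cv2.resize(im[175:245,280:350],None,fx=6,fy=6,interpolation=cv2.INTER_CUBIC)
h=420
cv2.imwrite("pics/crop0.png",cv2.resize(np.hstack([a[:h,:],b[:h,:]]),None,fx=.8,fy=.8))
print("cap top",at("top",[[191,210]],.09), at("top",[[191.9,213.2]],.077))
print("side cap",at("side",[[211.6,168.9]],.077))
print("big",at("top",[[147.9,203.4]],.03))
E
```

```text
cap top [[0.45899754 0.15764946 0.09      ]] [[0.45218859 0.15667626 0.077     ]]
side cap [[0.45976398 0.17018871 0.077     ]]
big [[0.48030688 0.28580975 0.03      ]]
```

View pics/crop0.png

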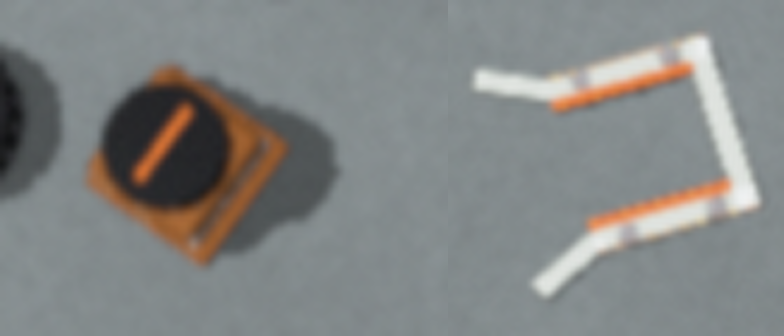

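```bash
python3 - <<'E'
from h import *
L=lambda p:np.array(p)/5.6+[160,185]-.4
R=lambda p:(np.array(p)-[448,0])/4.8+[280,175]-.4
j=at("top",L([[88,183],[168,65],[287,148],[205,265]]),.005)[:,:2]
print("corners",j.round(4).tolist(),"c",j.mean(0))
for i in range(4):
    d=j[(i+1)%4]-j[i];print(np.linalg.norm(d),np.degrees(np.arctan2(d[1],d[0]))%90)
print("cap top c",at("top",L([[167,146]]),.09))
u=at("top",R([[553,110],[693,72]]),.013)[:,:2];l=at("top",R([[588,221],[729,182]]),.013)[:,:2]
for s in(u,l):
    d=s[0]-s[1];print(s.tolist(),np.linalg.norm(d),np.degrees(np.arctan2(d[1],d[0])))
t=at("top",R([[475,78],[540,292]]),.013)[:,:2];print("tips",t)
s=at("top",R([[697,66],[731,182]]),.013)[:,:2];print("stop inner",s)
y=(u[0]-u[1])+(l[0]-l[1]);y/=np.linalg.norm(y)
mid=(u.mean(0)+l.mean(0))/2
o=mid+y*(-37e-3-0) - y*((s.mean(0)-mid)@-y*0) 
st=s.mean(0); org=mid+y*((st-mid)@y+.037)
print("yaxis",y,"ang",np.degrees(np.arctan2(y[1],y[0])),"gap",np.linalg.norm(u.mean(0)-l.mean(0)),"dock origin",org,"mouth end of rail",(u[0]+l[0])/2,((u[0]+l[0])/2-org)@y)
for n in ["lotion_a","lotion_b","cleaner","tumbler","soap","balm"]:
    r=bot.recognise("top",n); print(n,[(x['centre'],x['conf']) for x in r[:2]], at("top",[r[0]['centre']],.03)[0] if r else '')
E
```

```text
corners [[0.447, 0.2124], [0.5077, 0.1757], [0.4676, 0.1139], [0.4081, 0.1519]] c [0.45759759 0.16343688]
0.07096493764483369 58.855224798088265
0.07366371019598403 57.02451118160835
0.07061158096616456 57.40956289005541
0.07187186836175642 57.27860084996198
cap top c [[0.4571332  0.16162378 0.09      ]]
[[0.5122681199204625, -0.13935653396372477], [0.5374143217088416, -0.22267727061815812]] 0.08703261814411488 106.79381636498947
[[0.4476489493213701, -0.16007290909474906], [0.4726180285705286, -0.2433818826422869]] 0.08697033972622574 106.6843442436058
tips [[ 0.52991314 -0.09324529]
 [ 0.40592132 -0.13228418]]
stop inner [[ 0.54109275 -0.22511819]
 [ 0.47264882 -0.2445719 ]]
yaxis [-0.28801409  0.95762617] ang 106.7390998952077 gap 0.06794126218888456 dock origin [ 0.49501422 -0.1997738 ] mouth end of rail [ 0.47995853 -0.14971472] 0.052274134162681216
lotion_a [([341.5, 126.4], 0.85), ([277.6, 122.7], 0.82)] [ 0.72114249 -0.25338247  0.03      ]
lotion_b [([341.5, 126.4], 0.85), ([277.6, 122.7], 0.82)] [ 0.72114249 -0.25338247  0.03      ]
cleaner [([220.7, 113.9], 0.81), ([155.1, 117.3], 0.16)] [0.74588256 0.09667717 0.03      ]
tumbler [([156.3, 118.2], 0.83), ([200.6, 218.8], 0.48)] [0.72732613 0.28129865 0.03      ]
soap [([381.4, 228.2], 0.84)] [ 0.4299137  -0.36074949  0.03      ]
balm [([378.4, 181.3], 0.74)] [ 0.56233534 -0.35647317  0.03      ]
```

Request:
{"api": "move_arm", "payload": {
  "plan": "-35 -34 0 0 0 0;-35 -34 0 0 0 0;-35 -34 0 0 0 0;-35 -34 0 0 0 0;-35 -34 0 0 0 0",
  "hand": 85
}}

```text
clock: 1.2
tool_pos: [0.3389, 0.412, 0.2502]
eef_rot: [180.0, 0.0, 159.8]
wrist_force: [0.3, -0.7, -0.1]
gripper_width: 0.0853
```

Request:
{"api": "move_arm", "payload": {
  "plan": "-35 -34 0 0 0 0;-35 -34 0 0 0 0;-35 -34 0 0 0 0;-35 -34 0 0 0 0;-35 -34 0 0 0 0"
}}

```text
clock: 1.7
tool_pos: [0.4446, 0.1921, 0.2504]
eef_rot: [180.0, 0.0, 159.9]
wrist_force: [1.6, 1.0, 0.2]
gripper_width: 0.0848
```

Request:
{"api": "move_arm", "payload": {
  "plan": "-23 -24 20 0 0 0.1;0 0 40 0 0 0.115;0 0 30 0 0 0;0 0 0 0 0 0"
}}

```text
clock: 2.1
tool_pos: [0.4555, 0.1625, 0.1573]
eef_rot: [-179.7, -0.2, 147.5]
wrist_force: [0.3, 0.2, -0.1]
gripper_width: 0.0848
```

```bash
python3 - <<'E'
from h import *
s=bot.capture("side");t=bot.capture("top")
a=cv2.resize(s[110:210,160:280],(480,400),interpolation=cv2.INTER_CUBIC)
cv2.imwrite("pics/s1.png",a[...,::-1])
st=bot.sense();print(st["tool_pos"],st["qpos"],st["eef_rot"])
# predicted jar axis / TCP px
for z in(.005,.055,.09):print(z,(proj("side",[[.4575,.163,z]])-[160,110])*4)
th=np.radians(57.3);R=np.array([[np.cos(th),-np.sin(th)],[np.sin(th),np.cos(th)]])
c=np.array([[.037,.037],[-.037,.037],[-.037,-.037],[.037,-.037]])@R.T+[.4575,.163]
print((proj("side",np.c_[c,[.006]*4])-[160,110])*4)
print("tcp",(proj("side",[st["tool_pos"]])-[160,110])*4)
E
```

```text
[0.45740606 0.16353173 0.16048126] [-31.52728814  23.89915728   8.81303848 117.1573668   -5.61286572
  39.36707698  38.44781578] [-1.79967878e+02 -1.94813813e-02  1.47560070e+02]
0.005 [[211.60802583 302.04827552]]
0.055 [[207.55594273 261.0997609 ]]
0.09 [[204.58185729 231.01124383]]
[[185.01905578 261.38322023]
 [154.35898752 324.02598866]
 [239.23859666 342.91366604]
 [267.30094776 279.04114194]]
tcp [[197.94121464 166.09578681]]
```

View pics/s1.png

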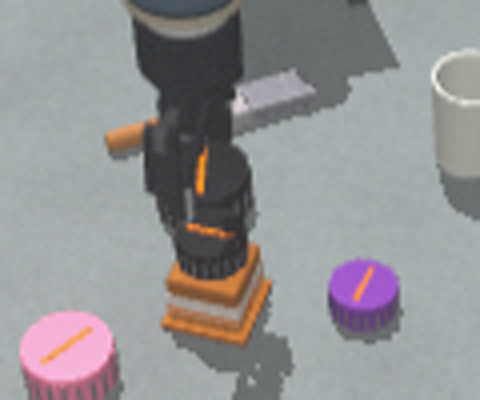

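The side crop shows the open fingers straddling the cap. The jar's foot corners at crop (162,324), (247,343) and (271,285) lie within about 2 image pixels of the prediction. I'll descend and grip.

Request:
{"api": "move_arm", "payload": {
  "plan": "0 0 30 0 0 0;0 0 30 0 0 0;0 0 30 0 0 0;0 0 22 0 0 0;0 0 0 0 0 0"
}}

```text
clock: 2.7
tool_pos: [0.4573, 0.1638, 0.0475]
eef_rot: [-179.9, -0.1, 147.6]
wrist_force: [0.1, -0.2, -0.0]
gripper_width: 0.0846
```

Request:
{"api": "move_arm", "payload": {
  "plan": "0 0 0 0 0 0;0 0 0 0 0 0;0 0 0 0 0 0;0 0 0 0 0 0;0 0 0 0 0 0",
  "hand": 50
}}

```text
clock: 3.2
tool_pos: [0.4586, 0.1641, 0.0502]
eef_rot: [179.8, 0.1, 147.5]
wrist_force: [0.3, 0.4, 6.2]
gripper_width: 0.0608
```

Request:
{"api": "move_arm", "payload": {
  "plan": "-8 -12 0 0 0 0;-16 -24 0 0 0 0;-16 -24 0 0 0 0;-16 -24 0 0 0 0;-8 -12 0 0 0 0"
}}

```text
clock: 3.7
tool_pos: [0.4616, 0.0472, 0.0502]
eef_rot: [179.8, 0.2, 147.5]
wrist_force: [0.5, 8.3, 6.8]
gripper_width: 0.0607
```

Request:
{"api": "move_arm", "payload": {
  "plan": "0 0 0 0 0 0.142;0 0 0 0 0 0.143;0 0 0 0 0 0.142;0 0 0 0 0 0.143;0 0 0 0 0 0.142"
}}

```text
clock: 4.2
tool_pos: [0.4615, 0.0471, 0.0502]
eef_rot: [179.8, 0.1, 106.4]
wrist_force: [-0.0, -5.5, 7.0]
gripper_width: 0.0608
```

Request:
{"api": "move_arm", "payload": {
  "plan": "0 0 0 0 0 0;0 0 0 0 0 0"
}}

```text
clock: 4.4
tool_pos: [0.4613, 0.0477, 0.0502]
eef_rot: [179.8, 0.0, 106.7]
wrist_force: [0.8, -2.5, 9.4]
gripper_width: 0.0607
```

Request:
{"api": "move_arm", "payload": {
  "plan": "-15 -6 0 0 0 0;-28 -10 -1 0 0 0;-28 -10 0 0 0 0;-26 -9 0 0 0 0;-8 -4 0 0 0 0"
}}

```text
clock: 4.9
tool_pos: [0.4532, -0.0667, 0.0504]
eef_rot: [179.9, 0.1, 106.5]
wrist_force: [-0.6, -0.4, -5.4]
gripper_width: 0.0608
```

```bash
python3 - <<'E'
from h import *
s=bot.capture("side");t=bot.capture("top")
st=bot.sense();print(st["tool_pos"],st["eef_rot"],st["wrist_force"])
a=cv2.resize(s[205:305,190:300],(440,400),interpolation=cv2.INTER_CUBIC)
b=cv2.resize(t[170:250,255:355],(500,400),interpolation=cv2.INTER_CUBIC)[:,140:]
cv2.imwrite("pics/m2.png",np.hstack([a,b])[...,::-1])
o=np.array([.495,-.1998]);y=np.array([-.2874,.9578]);x=np.array([.9578,.2874])
for xy,z in [((-33.5,50),.013),((33.5,50),.013),((-33.5,-37),.013),((33.5,-37),.013),((-56.5,88),.013),((56.5,88),.013)]:
    P=np.r_[o+x*xy[0]/1e3+y*xy[1]/1e3,z]
    print(xy,((proj("side",P)-[190,205])*4).round(1),((proj("top",P)-[255,170])*5+[440-140,0]).round(1))
c=st["tool_pos"][:2]
for xy in[(-37,-37),(37,-37),(-37,37),(37,37)]:
    P=np.r_[c+x*xy[0]/1e3+y*xy[1]/1e3,.006]
    print("foot",xy,((proj("side",P)-[190,205])*4).round(1),((proj("top",P)-[255,170])*5+[440-140,0]).round(1))
E
```

```text
[ 0.452984   -0.06544898  0.05018759] [1.79904575e+02 6.60298432e-02 1.06554145e+02] [-0.59909756 -6.50432869  5.54887606]
(-33.5, 50) [[184.6 244.4]] [[571.4 251.7]]
(33.5, 50) [[263.  199.7]] [[537.5 136.9]]
(-33.5, -37) [[252.9 337.7]] [[718.3 211. ]]
(33.5, -37) [[333.  289.2]] [[683.3  97.6]]
(-56.5, 88) [[129.1 221.1]] [[518.  309.6]]
(56.5, 88) [[260.1 148.5]] [[461.7 115.2]]
foot (-37, -37) [[139.5 198.9]] [[480.3 286.9]]
foot (37, -37) [[224.6 152. ]] [[443.9 160.1]]
foot (-37, 37) [[ 88.6 128.6]] [[352.8 321.8]]
foot (37, 37) [[172.1  84.8]] [[317.5 193.9]]
```

View pics/m2.png

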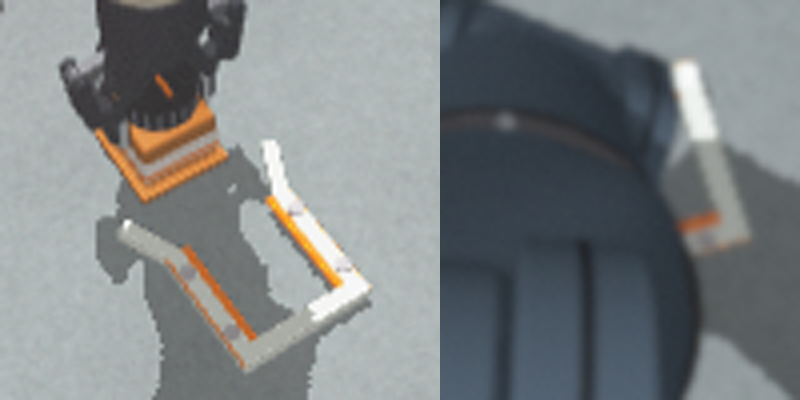

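Side crop: the dock corners match the prediction to within about 1 px. The jar's foot front corner is at (147,203), about 4 mm ahead of the TCP and under 1 mm off the slot axis, so I'll slide it in.

Request:
{"api": "move_arm", "payload": {
  "plan": "-10 1 0 0 0 0;-18 0 0 0 0 0;-18 0 0 0 0 0;-18 0 0 0 0 0;-12 0 0 0 0 0"
}}

```text
clock: 5.5
tool_pos: [0.4764, -0.1334, 0.0503]
eef_rot: [179.9, -0.2, 106.9]
wrist_force: [-3.4, 12.8, 14.8]
gripper_width: 0.0607
```

Request:
{"api": "move_arm", "payload": {
  "plan": "-10 0 0 0 0 0;-12 0 0 0 0 0;-12 0 0 0 0 0;-8 0 0 0 0 0"
}}

```text
clock: 5.9
tool_pos: [0.4885, -0.173, 0.0503]
eef_rot: [179.9, -0.2, 106.9]
wrist_force: [-3.1, 11.6, 14.1]
gripper_width: 0.0609
```

Request:
{"api": "move_arm", "payload": {
  "plan": "-8 0 0 0 0 0;-8 0 0 0 0 0;-3 0 0 0 0 0;-3 0 0 0 0 0;-3 0 0 0 0 0"
}}

```text
clock: 6.4
tool_pos: [0.4954, -0.1956, 0.0503]
eef_rot: [179.9, -0.3, 107.0]
wrist_force: [-3.3, 10.5, 12.0]
gripper_width: 0.0609
```

Request:
{"api": "move_arm", "payload": {
  "plan": "-1.5 0 0 0 0 0;-1 0 0 0 0 0;0 0 0 0 0 0"
}}

```text
clock: 6.7
tool_pos: [0.4958, -0.1969, 0.0504]
eef_rot: [180.0, -0.4, 107.0]
wrist_force: [-5.8, 14.7, 18.6]
gripper_width: 0.0605
```

Request:
{"api": "move_arm", "payload": {
  "plan": "-1.5 0 0 0 0 0;-1.5 0 0 0 0 0;-1 0 0 0 0 0;0 0 0 0 0 0"
}}

```text
clock: 7.1
tool_pos: [0.4959, -0.1975, 0.0506]
eef_rot: [-180.0, -0.6, 107.2]
wrist_force: [-10.0, 25.5, 27.7]
gripper_width: 0.0605
```

```bash
python3 - <<'E'
from h import *
s=bot.capture("side")
st=bot.sense();print(st["tool_pos"],st["eef_rot"],st["wrist_force"])
cv2.imwrite("pics/m3.png",cv2.resize(s[220:310,200:320],(720,540),interpolation=cv2.INTER_CUBIC)[...,::-1])
o=np.array([.495,-.1998]);y=np.array([-.2874,.9578]);x=np.array([.9578,.2874])
for xy,z in [((-37,-37),.006),((37,37),.006),((-37,37),.006),((-31,-31),.055),((31,-31),.055),((-31,31),.055),((-33.5,50),.013),((-33.5,-37),.013),((33.5,-37),.013)]:
    P=np.r_[o+x*xy[0]/1e3+y*xy[1]/1e3,z]
    print(xy,z,((proj("side",P)-[200,220])*6).round(1))
E
```

```text
[ 0.49584068 -0.19747034  0.05053728] [-179.96201237   -0.63409001  107.19418481] [-10.00984526  25.59105581  27.89101403]
(-37, -37) 0.006 [[312.8 427.6]]
(37, 37) 0.006 [[355.4 233.2]]
(-37, 37) 0.006 [[225.7 307.9]]
(-31, -31) 0.055 [[317.4 358.5]]
(31, -31) 0.055 [[431.7 290.6]]
(-31, 31) 0.055 [[241.7 256.8]]
(-33.5, 50) 0.013 [[216.9 276.5]]
(-33.5, -37) 0.013 [[319.3 416.5]]
(33.5, -37) 0.013 [[439.5 343.7]]
```

View pics/m3.png

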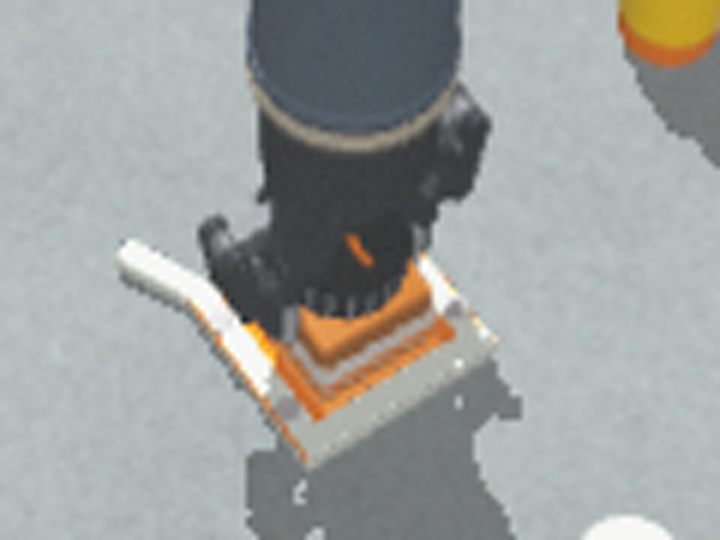

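The side crop shows the jar seated against the end stop: the foot edge meets the stop, and the body's front corner at (320,366) is about 1 px from the home prediction. The push force rises while travel has stopped. I'll ease off, open and rise.

Request:
{"api": "move_arm", "payload": {
  "plan": "1 0 -1 0 0 0;2 0 -1 0 0 0;0 0 0 0 0 0"
}}

```text
clock: 7.45
tool_pos: [0.4958, -0.1976, 0.0512]
eef_rot: [-180.0, -0.4, 107.1]
wrist_force: [-1.5, 12.5, -0.4]
gripper_width: 0.0608
```

Request:
{"api": "move_arm", "payload": {
  "plan": "0 0 0 0 0 0;0 0 0 0 0 0;0 0 0 0 0 0;0 0 0 0 0 0",
  "hand": 85
}}

```text
clock: 7.85
tool_pos: [0.4962, -0.2038, 0.0514]
eef_rot: [180.0, 0.0, 106.7]
wrist_force: [0.0, 0.3, -0.4]
gripper_width: 0.0849
```

Request:
{"api": "move_arm", "payload": {
  "plan": "1 0 -9 0 0 0;0 0 -15 0 0 0;0 0 -5 0 0 0;0 0 0 0 0 0"
}}

```text
clock: 8.25
tool_pos: [0.496, -0.203, 0.081]
eef_rot: [179.9, 0.1, 106.7]
wrist_force: [1.2, 0.4, -0.3]
gripper_width: 0.0852
```

Request:
{"api": "move_arm", "payload": {
  "plan": "0 0 0 0 0 0;0 0 0 0 0 0;0 0 0 0 0 0;0 0 0 0 0 0;0 0 0 0 0 0",
  "hand": 45
}}

```text
clock: 8.75
tool_pos: [0.4955, -0.2026, 0.08]
eef_rot: [-180.0, -0.0, 106.7]
wrist_force: [-1.0, 1.5, 6.7]
gripper_width: 0.0565
```

```bash
python3 - <<'E'
from h import *
s=bot.capture("side")
st=bot.sense();print(st["tool_pos"],st["eef_rot"],st["wrist_force"],st["moment"],st["qpos"],st["gripper_width"])
cv2.imwrite("pics/m4.png",cv2.resize(s[220:310,200:320],(720,540),interpolation=cv2.INTER_CUBIC)[...,::-1])
E
```

```text
[ 0.49548153 -0.20259178  0.07992145] [-1.79998364e+02 -2.00990226e-02  1.06730946e+02] [-1.44347121  1.2486156   5.97674723] [ 2.80918025e-01  9.61582315e-03 -2.43114070e-04] [  9.0566917   34.60634578  12.35104958 114.62730109 -13.24617606
  32.09543132  47.28387317] 0.05693257063227116
```

View pics/m4.png

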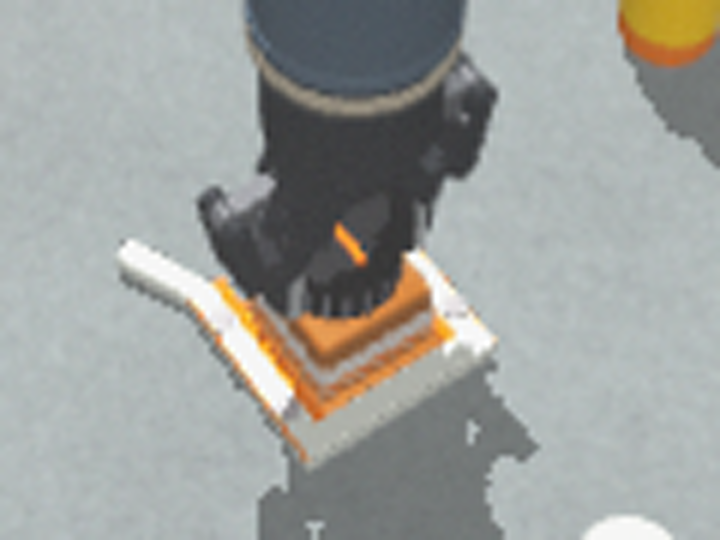

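The cap is gripped at 57 mm and the jar is still home, with its foot at the stop as before. Now I'll turn it anticlockwise (tool -z).

Request:
{"api": "move_arm", "payload": {
  "plan": "0 0 0 0 0 -0.08;0 0 0 0 0 -0.13;0 0 0 0 0 -0.13;0 0 0 0 0 -0.13;0 0 0 0 0 -0.13"
}}

```text
clock: 9.3
tool_pos: [0.4977, -0.2012, 0.0803]
eef_rot: [179.8, 0.1, 141.5]
wrist_force: [4.7, 7.2, 6.1]
gripper_width: 0.0565
```

Request:
{"api": "move_arm", "payload": {
  "plan": "0 0 0 0 0 -0.13;0 0 0 0 0 -0.13;0 0 0 0 0 -0.13;0 0 0 0 0 -0.13;0 0 0 0 0 -0.13"
}}

```text
clock: 9.8
tool_pos: [0.4986, -0.1991, 0.0808]
eef_rot: [179.8, 0.3, 178.8]
wrist_force: [5.0, 14.1, 12.3]
gripper_width: 0.0564
```

```bash
python3 - <<'E'
from h import *
s=bot.capture("side")
st=bot.sense();print(st["tool_pos"],st["eef_rot"],st["wrist_force"],st["moment"],st["qpos"],st["gripper_width"])
cv2.imwrite("pics/m5.png",cv2.resize(s[220:310,200:320],(720,540),interpolation=cv2.INTER_CUBIC)[...,::-1])
E
```

```text
[ 0.49864225 -0.19914087  0.08086197] [179.79981419   0.29141298 179.26830987] [ 4.55043129 13.19448635 11.1017717 ] [ 2.97433719 -1.0456704  -0.38577782] [ 22.80576226  33.78923847  -8.75763643 114.01985545   8.55039483
  32.5591028   97.57566828] 0.056865150835204034
```

View pics/m5.png

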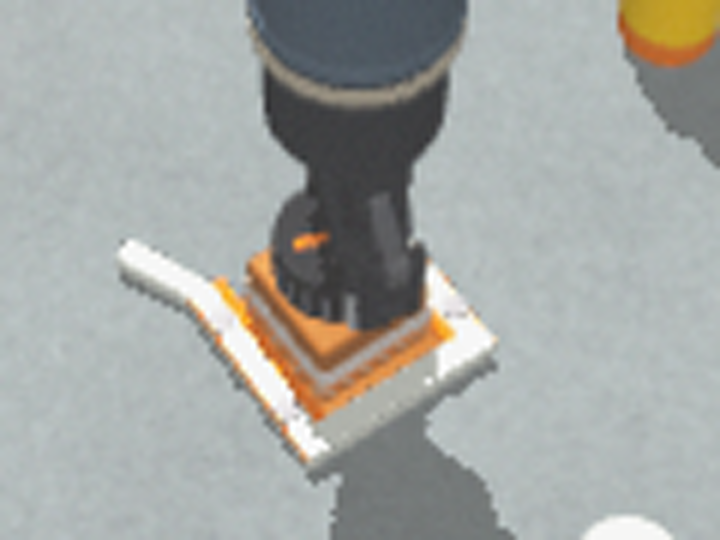

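The cap bar has turned from along the slot to about 71° anticlockwise, which agrees with the 72.5° tool turn. I'll relieve the side load and then lift 43 mm.

Request:
{"api": "move_arm", "payload": {
  "plan": "-1.5 2 0 0 0 0;-1.5 1.5 -1 0 0 0;0 0 0 0 0 0"
}}

```text
clock: 10.15
tool_pos: [0.4989, -0.1985, 0.0808]
eef_rot: [179.9, 0.0, 178.4]
wrist_force: [0.9, 5.0, 1.8]
gripper_width: 0.0564
```

Request:
{"api": "move_arm", "payload": {
  "plan": "0 0 -4 0 0 0;0 0 -6 0 0 0;0 0 -6 0 0 0;0 0 -6 0 0 0;0 0 0 0 0 0"
}}

```text
clock: 10.65
tool_pos: [0.4988, -0.2001, 0.1041]
eef_rot: [-179.9, 0.1, 178.3]
wrist_force: [0.4, -0.6, -0.7]
gripper_width: 0.0568
```

Request:
{"api": "move_arm", "payload": {
  "plan": "0 0 -6 0 0 0;0 0 -6 0 0 0;0 0 -5 0 0 0;0 0 -3 0 0 0;0 0 0 0 0 0"
}}

```text
clock: 11.15
tool_pos: [0.4988, -0.1995, 0.1235]
eef_rot: [-180.0, 0.0, 178.3]
wrist_force: [-0.0, 0.1, -0.1]
gripper_width: 0.0565
```

Request:
{"api": "move_arm", "payload": {
  "plan": "0 0 0 0 0 0;0 0 0 0 0 0;0 0 0 0 0 0;0 0 0 0 0 0"
}}

```text
clock: 11.55
tool_pos: [0.4985, -0.1993, 0.1228]
eef_rot: [180.0, -0.0, 178.4]
wrist_force: [-0.6, -0.1, -0.2]
gripper_width: 0.0568
```

```bash
python3 - <<'E'
from h import *
s=bot.capture("side")
st=bot.sense();print(st["tool_pos"],st["eef_rot"],st["wrist_force"],st["gripper_width"])
cv2.imwrite("pics/m6.png",cv2.resize(s[190:310,200:320],(600,600),interpolation=cv2.INTER_CUBIC)[...,::-1])
E
```

```text
[ 0.49851166 -0.19932564  0.12285223] [ 1.79995771e+02 -1.67505174e-02  1.78349923e+02] [ 0.88990771 -1.01739478 -0.99338736] 0.05685999690659787
```

View pics/m6.png

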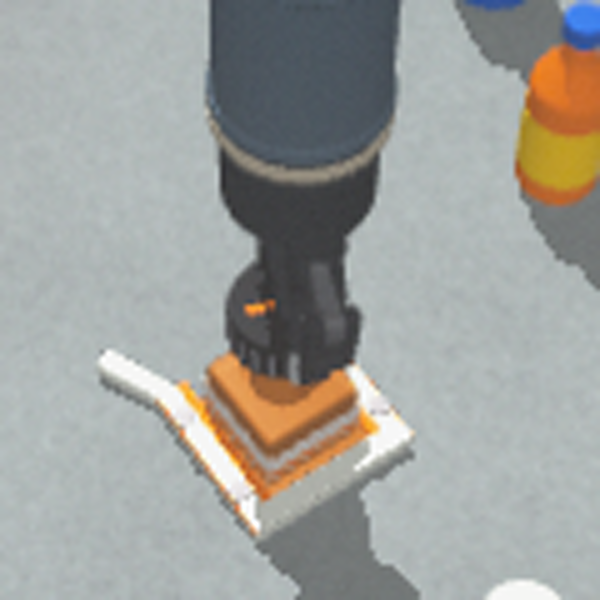

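The last image shows the cap held level above the bare neck, with the jar still against the end stop. I'm handing in.

```bash
python3 -c "
from workcell import bot
print(bot.sign_off())"
```

```text
the job is handed in; nothing more can be done
None
```

I slid the jar, cap on, into the aid until it was home against the end stop. Then I unscrewed the cap and lifted it straight up about 42 mm. I handed the job in at about 11.6 s of the 51 s allowed; no verdict was reported.

What the last checks showed:
- **Cap:** it is still gripped at 57 mm and level. Its lower edge should be about 19 mm above the jar's mouth (worked out from the lift, not measured directly). The wrist force is about 1 N or less per axis, so it looks clear of the jar.
- **Turn:** the tool turned 72.5° anticlockwise. The orange bar in the images had turned about 71°, inside the 50 to 95° range where the cap lifts off.
- **Jar:** the last picture shows it standing home in the aid, with its neck bare.
- **Other things:** the arm did not go near any of the listed bystanders, but I did not measure their positions again at the end.

Two things were slightly off:
- **Cameras:** the top and side views disagreed by about 2 to 4 mm on positions.
- **Grip on the cap:** it was a few mm off the cap's axis, so the turn built up about 14 N of side load. I eased that off before lifting.

I viewed 9 pictures.

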